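# Power up the culture microscope

### The job

Power up the microscope: of the three white supply boxes on the bench, first throw the mains isolator on (the wide stirrup handle with a crossbar on two arms), then the lamp supply (the single lever with a round ball). On is the lever leaning fully over away from the robot; leave the stage heater, the lever with a flat paddle, off, leaning towards the robot.

Things in the scene. Friction and masses are not known exactly. Their poses are not given: they have to be found in the camera images.
- isolator_grip (a point): Mains isolator: fixed white box 120x110x55 mm with a stirrup: two steel arms 60 mm apart, black crossbar 76 wide, 18 thick. Point: crossbar's middle, 80 mm from the level hinge pin, which is 65 mm up over the box's middle. Turns with the lever: z along it outwards, y along the pin. Leans 0.5 rad to the robot's side (off) or away (on), weighted: drops to either end past upright and stays; about 2 N.
- lamp_grip (a point): Lamp supply: fixed white box 140x90x50 mm with a single 10 mm round steel lever ending in a black ball 24 mm across. Point: ball's centre, 65 mm from the level hinge pin, which is 60 mm up over the box's middle. Turns with the lever: z along it outwards, y along the pin. Leans 0.5 rad to the robot's side (off) or away (on), weighted: drops to either end past upright and stays; about 2 N.
- heater_grip (a point): Stage heater supply, stays off: same box and steel lever as the lamp's, but ending in a flat black paddle 30 mm wide, 34 high, 9 thick. Point: paddle's centre, 65 mm from the hinge pin (60 mm up). Axes, lean and weight as the others: x is square to lever and pin and points away from the robot, 0.5 rad above level when off, 0.5 rad below level when on. Boxes are turned up to 20 degrees.
There are look-alikes about, which are no part of the job. Leave any purple look-alike of the part that bears lamp_grip alone.

How it is judged:
By the outcome, as a careful person would: the job done as asked, in the order asked, and still so for the second after the job is handed in, with the robot touching nothing.
It also fails if it takes over 38 s, if anything falls off the work surface, if the arm or the gripper's body presses on something with over 40 N, if the wrist force passes 120 N, or if a joint passes its speed limit or range.

### The arm

A 6-joint arm with a two-finger parallel gripper is mounted at the origin on the work surface. World frame = base frame: x ahead of the robot, y to its left, z up, the work surface at z = 0. Lengths are in m, angles in rad, forces in N, time in s.
With the tool pointing down it reaches from about 0.35 to 0.975 m from the base axis. Payload 4.9 kg.
Tool frame: the origin (TCP) lies midway between the tips of the shut fingers; the grasp point (between the pads) lies 19 mm behind it; z points along the fingers, x is the direction in which the jaws open and shut, and the axes are right-handed (so a half turn about z gives the same grasp; the last joint's range is limited). The gripper opens to 85 mm and grips with 20 to 120 N. Pads are 22 mm wide; open, the fingers measure 114 mm over their backs; the gripper's body (76 mm by 85 mm) begins 54 mm behind the grasp point. The pads swing forward as they close: fully open they stand 13 mm farther back than shut.
Start: joints at [1.219, 0.053, 1.613, -0, 1.476, -0.119], TCP at [0.144, 0.608, 0.231] pointing down, gripper open.
Joint ranges: [-3.01, 3.01], [-1.01, 2.22], [0.06, 2.58], [-1.02, 4.17], [0.09, 2.62], [-3.14, 3.14]. Speed limits (rad/s): [2.57, 2.57, 3.14, 3.14, 3.14, 3.14].

### API

Orientations are given as a 3x3 rotation matrix whose columns are the frame's x, y, z axes.
In Python, from workcell import arm, imaging gives the robot as it stands. The module is installed in compiled form; this text tells all that it offers. Calls block until the motion is done:
- arm.goto(position, orientation): joint-space move of the TCP to a pose.
- arm.servo_line(position, rot=None, rate=0.15, guard=None): straight line of the TCP; rot=None keeps the orientation; rate is the mean speed in m/s. With guard (N) it stops when the force on the tool has changed by that much, and returns True; else False.
- arm.goto_joints(angles): joint-space move.
- arm.grip(opening, newtons=None): finger opening in m; newtons is the grip in N (None keeps the last); returns when the fingers have stopped.
- arm.pause(seconds).
- arm.inverse_kinematics(position, orientation): joint angles nearest the present ones, or None.
- imaging.camera(name): name is "side" or "top"; returns the picture (400x640x3 uint8, red, green, blue); there is no depth.
- imaging.camera_info(name): a dict with "fx", "fy", "cx", "cy" (pixels), "dist_coeffs" ([k1, k2, p1, p2, k3] as OpenCV has them; the pictures are not rectified), "R" (3x3) and "t" (3): a world point X has camera coordinates R X + t. Camera axes: x right, y down, z forward; pixel columns grow to the right and rows downward; lengths in m; the calibration is good to about 2 mm. A picture is of the moment at which its call begins. camera_info takes no time and is no camera call.
A pose or a line that the arm cannot do raises arm.MotionError and nothing moves.
- arm.hand_in(): hands the job in, once; it reports no verdict.
Trained networks look in the newest picture that a camera, given by its name, has taken for a name from the list of things; names that differ only in an ending like _2 or _b are one class to them, and where a whole thing is asked for, a point or a joint stands for the part that bears it (a point fixed in the world has none). Each returns a list of dicts, best first, with "confidence" (0 to 1); they miss things now and then, are a little off and sometimes report something else, mostly with a low value. They report only what shows in the picture. A call takes as long as a camera call. They do not tell look-alikes from the thing itself.
- imaging.outline_of(camera, thing): "mask" (400x640 bool, what is visible of it) and "position" ([column, row] in pixels, amid what is visible of it).
Readings, each from a call of its own:
- arm.current_t(): time.
- arm.current_joints(): joint angles.
- arm.current_joint_velocities(): joint speeds.
- arm.current_effort(): joint torques, N m.
- arm.current_tcp_pos(): TCP position.
- arm.current_ee_rot(): TCP orientation.
- arm.current_ft_force(): force on the tool from outside, world axes, zero at the start.
- arm.current_ft_torque(): the same for the moment, N m.
- arm.current_opening(): finger opening in m.
Only numpy, scipy, OpenCV 4.12 (cv2) and the standard library are available. Lean on these libraries where they do the work, as an engineer would, in place of code of your own. Each camera call takes 0.05 s, during which the arm holds its last target.

## Working session

There is one attempt and no reset: what is moved stays moved. The work goes in short steps, each a Python script; the robot and the scene stay as the last script left them, time stands still between calls to the robot, and variables do not carry over. Pictures are saved under pics/ and viewed, and the job is handed in when it is done.

```bash
mkdir -p pics
python3 - <<'E'
from workcell import arm, imaging
import cv2,numpy as np
np.set_printoptions(precision=4,suppress=True)
for c in("side","top"):
    im=imaging.camera(c); cv2.imwrite(f"pics/{c}0.png",im[:,:,::-1])
    k=imaging.camera_info(c); print(c,k)
    for n in("isolator_grip","lamp_grip","heater_grip"):
        for d in imaging.outline_of(c,n): 
            ys,xs=np.where(d["mask"]); print(c,n,round(d["confidence"],2),np.round(d["position"],1),d["mask"].sum(),xs.min(),xs.max(),ys.min(),ys.max())
print(arm.current_t())
E
```

```text
side {'fx': 369.57381121632613, 'fy': 369.57381121632613, 'cx': 313.489122763003, 'cy': 203.09714815098158, 'dist_coeffs': array([-0.0726,  0.    ,  0.    ,  0.    ,  0.    ]), 'R': array([[ 0.7896, -0.6135,  0.0051],
       [-0.3979, -0.5185, -0.7569],
       [ 0.467 ,  0.5956, -0.6535]]), 't': array([-0.3507,  0.2683,  0.5892])}
side isolator_grip 0.51 [285.1 130.7] 250 273 300 117 152
side lamp_grip 0.55 [337.2 326.3] 226 329 348 318 333
side lamp_grip 0.45 [452.2 267. ] 234 444 459 258 278
side heater_grip 0.74 [349.8 187.7] 179 339 355 181 203
top {'fx': 509.38810455249364, 'fy': 509.38810455249364, 'cx': 318.59016654446, 'cy': 195.3236790441131, 'dist_coeffs': array([-0.118,  0.   ,  0.   ,  0.   ,  0.   ]), 'R': array([[-0.0712, -0.9975,  0.0037],
       [-0.9755,  0.0689, -0.209 ],
       [ 0.2082, -0.0185, -0.9779]]), 't': array([0.0152, 0.4536, 1.179 ])}
top isolator_grip 0.58 [190.2 153.4] 496 172 214 143 159
top lamp_grip 0.64 [415.9 239.9] 102 404 419 233 248
top lamp_grip 0.49 [417.2 145.5] 84 412 423 142 152
top heater_grip 0.47 [304.9 155.9] 99 301 314 149 159
0.4
```

View pics/side0.png

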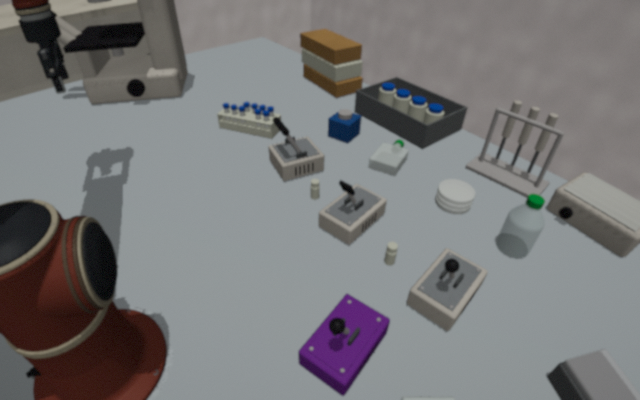

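View pics/top0.png

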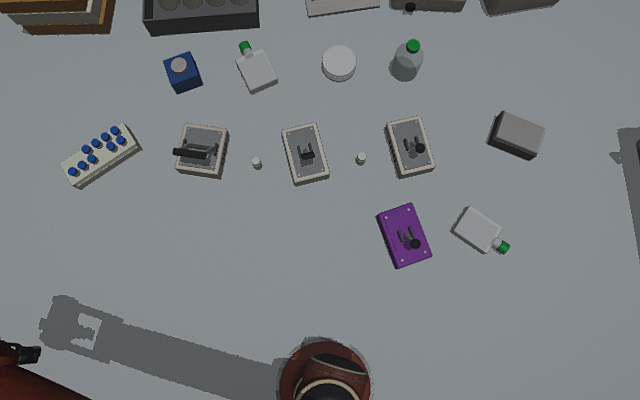

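Run:
```python
import cv2,numpy as np
t=cv2.imread("pics/top0.png");s=cv2.imread("pics/side0.png")
a=cv2.resize(t[105:195,160:450],(783,243),interpolation=3)
b=cv2.resize(s[105:335,260:490],(350,350),interpolation=3)
def z(x,r,c,h,w):return cv2.resize(x[r:r+h,c:c+w],(260,260),interpolation=3)
row=np.hstack([z(s,105,262,75,75),z(s,170,315,75,75),z(s,245,410,75,75)])
row=cv2.copyMakeBorder(row,0,0,0,3,0)
cv2.imwrite("pics/crop0.png",np.vstack([a,row]))
```

```text
(no output)
```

View pics/crop0.png

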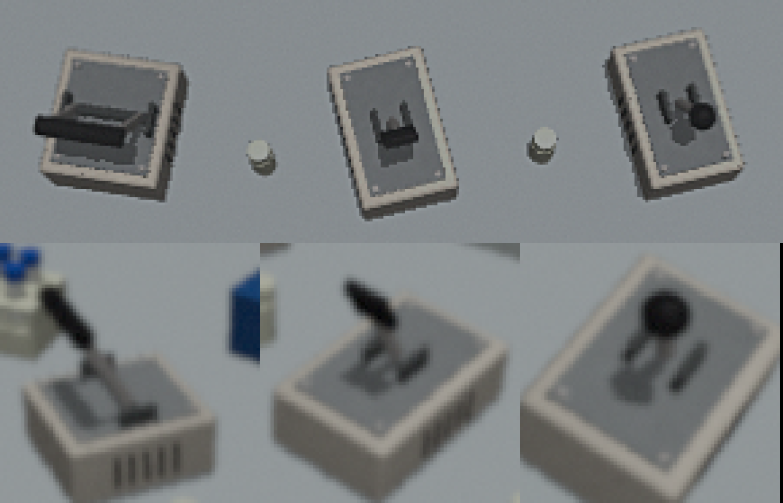

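```bash
cat > h.py <<'E'
from workcell import arm, imaging
import cv2,numpy as np
np.set_printoptions(precision=4,suppress=True)
def ray(c,p):
    k=imaging.camera_info(c);K=np.array([[k['fx'],0,k['cx']],[0,k['fy'],k['cy']],[0,0,1]])
    u=cv2.undistortPoints(np.array([[p]],float),K,k['dist_coeffs'])[0,0]
    R=np.array(k['R']);t=np.array(k['t']);return -R.T@t,R.T@np.array([u[0],u[1],1])
def onz(c,p,z):
    o,d=ray(c,p);return o+d*(z-o[2])/d[2]
def tri(ps):
    A=0;b=0;L=[]
    for c,p in ps:
        o,d=ray(c,p);d=d/np.linalg.norm(d);M=np.eye(3)-np.outer(d,d);A=A+M;b=b+M@o;L.append((o,M))
    x=np.linalg.solve(A,b);return x,[np.linalg.norm(M@(x-o)) for o,M in L]
def proj(c,X):
    k=imaging.camera_info(c);K=np.array([[k['fx'],0,k['cx']],[0,k['fy'],k['cy']],[0,0,1]])
    return cv2.projectPoints(np.array(X,float).reshape(-1,1,3),cv2.Rodrigues(np.array(k['R']))[0],np.array(k['t']),K,k['dist_coeffs'])[0][:,0]
E
python3 - <<'E'
from h import *
print("tri iso",tri([("side",(285,130.7)),("top",(190.2,153.4))]))
print("tri lamp",tri([("side",(452.2,267)),("top",(420,147.5))]))
print("tri heat",tri([("side",(348,187.7)),("top",(306.5,155.5))]))
# crop coordinates of top face corners
q=lambda x,y:(160+x/2.7-.5*0,105+y/2.7)
for n,h,cs in(("iso",.055,[(68,50),(187,68),(165,188),(42,174)]),("lamp",.05,[(611,45),(700,29),(743,164),(650,187)]),("heat",.05,[(329,68),(422,46),(458,187),(364,207)])):
    P=np.array([onz("top",q(*c),h) for c in cs]);print(n,P[:,:2].tolist(),P.mean(0))
    e=np.diff(np.vstack([P,P[:1]]),axis=0);print(np.linalg.norm(e,axis=1),np.degrees(np.arctan2(e[:,1],e[:,0])))
for c,p,z in(("top",(190.2,153.4),.1352),("side",(285,130.7),.1352),("top",(420,147.5),.117),("side",(452.2,267),.117)):print(c,onz(c,p,z))
E
```

```text
tri iso (array([0.5624, 0.2753, 0.114 ]), [np.float64(0.0021180539682529587), np.float64(0.002118053968252923)])
tri lamp (array([ 0.5377, -0.2609,  0.1086]), [np.float64(0.0010491710416307496), np.float64(0.0010491710416307377)])
tri heat (array([0.5373, 0.005 , 0.1108]), [np.float64(0.0009118660467445121), np.float64(0.0009118660467444557)])
iso [[0.6581390975314726, 0.30196770312817295], [0.6320330781460433, 0.19191076883459804], [0.5199007269108181, 0.21528857844828947], [0.5411437711511718, 0.3270270008356452]] [0.5878 0.259  0.055 ]
[0.1131 0.1145 0.1137 0.1196] [-103.3442  168.2234   79.2357  -12.0895]
lamp [[0.6286313396796075, -0.19876825689937966], [0.6390236147809565, -0.283446150943758], [0.5070172940558706, -0.30756171557823037], [0.4913713080039086, -0.22024811470221145]] [ 0.5665 -0.2525  0.05  ]
[0.0853 0.1342 0.0887 0.1389] [ -83.0032 -169.6471  100.1592    8.8941]
heat [[0.6241750159259867, 0.06212044574519445], [0.63944306718589, -0.02451401127522101], [0.5033883078339063, -0.04737699654365336], [0.4908790416120218, 0.038026998216562684]] [0.5645 0.0071 0.05  ]
[0.088  0.138  0.0863 0.1355] [ -80.0051 -170.461    98.333    10.2457]
top [0.5537 0.2711 0.1352]
side [0.5443 0.2436 0.1352]
top [ 0.536  -0.2597  0.117 ]
side [ 0.5292 -0.2632  0.117 ]
```

Look-alike list:
- **Lamp:** white box ball at side (452,267) / top (420,147), or the purple box ball at side (337,326) / top (415,240). I take the white one.
- **Isolator:** stirrup at side (285,130) / top (190,153), the only one.
- **Heater:** paddle at side (349,188), which must be left alone.

The crop confirms the crossbar on two arms, the paddle and the ball. The box sizes also check out, at about 113x117 and 87x137 mm against the given sizes. I'll push the isolator with the fingers shut.

```bash
cat >> h.py <<'E'
def frame(yaw):
    d=np.array([np.cos(yaw),np.sin(yaw),0]);y=np.array([-d[1],d[0],0]);z=np.array([0,0,-1.])
    best=None
    for sx in(1,-1):
        x=sx*y;R=np.column_stack([x,np.cross(z,x),z]);best=(best or [])+[R]
    return d,best
def push(c,yaw,z,s0,s1):
    c=np.array([c[0],c[1],0]);d,Rs=frame(np.radians(yaw))
    P=lambda s,h:c+d*s+np.array([0,0,h])
    q0=arm.current_joints();L=[(np.abs(np.array(q)-q0).max(),i) for i,R in enumerate(Rs) if (q:=arm.inverse_kinematics(P(s0,.25),R)) is not None]
    R=Rs[min(L)[1]];print("ik",L)
    arm.goto(P(s0,.25),R)
    print("down",arm.servo_line(P(s0,z),rate=.15,guard=15))
    f0=np.array(arm.current_ft_force())
    print("push",arm.servo_line(P(s1,z),rate=.08,guard=20),arm.current_tcp_pos(),P(s1,z),np.array(arm.current_ft_force())-f0)
    p=np.array(arm.current_tcp_pos());arm.servo_line(p-d*.06,rate=.15)
    arm.servo_line(p-d*.06+np.array([0,0,.17]),rate=.25);print("t",arm.current_t(),arm.current_tcp_pos())
def snap(tag):
    ims=[]
    for c in("top","side"):
        im=imaging.camera(c)[:,:,::-1];cv2.imwrite(f"pics/{c}{tag}.png",im);ims.append(im)
    cv2.imwrite(f"pics/c{tag}.png",np.hstack([cv2.resize(ims[0][90:290,150:450],(450,300)),cv2.resize(ims[1][90:390,220:520],(300,300))]))
E
python3 - <<'E'
from h import *
print("purple ball",onz("top",(415,242),.117))
arm.grip(0.0)
push((.588,.259),-12,.112,-.095,.008)
snap("1")
E
```

```text
purple ball [ 0.317  -0.2234  0.117 ]
ik [(np.float64(0.8605286491512334), 0), (np.float64(2.2810640044385604), 1)]
down False
push False [0.5954 0.2575 0.1119] [0.5958 0.2573 0.112 ] [ 0.8463 -0.1821 -0.2271]
t 6.8167 [0.5363 0.2696 0.2799]
```

View pics/c1.png

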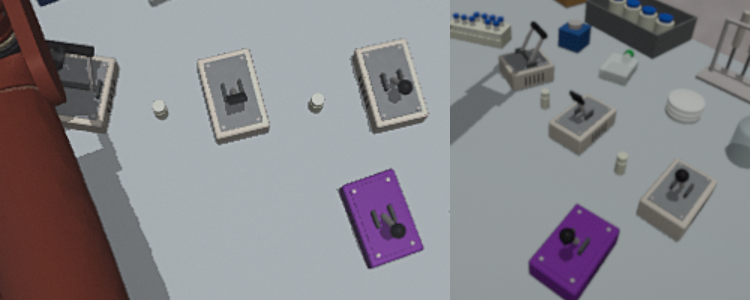

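The combined picture shows the isolator stirrup now leaning away, with its crossbar at (540,28) in the side half and (70,47) in the top half. The heater, lamp and purple levers haven't moved. Next is the lamp.

Run:
```python
from h import *
push((.5665,-.2540),9.3,.105,-.085,.003)
arm.goto_joints([1.219,0.053,1.613,0,1.476,-0.119])
print(arm.current_t())
snap("2")
for c in("side","top"):
    for n in("isolator_grip","lamp_grip","heater_grip"):
        for d in imaging.outline_of(c,n): print(c,n,round(d["confidence"],2),np.round(d["position"],1))
d=np.array
for n,h,y,hz,L in(("iso",(.588,.259),-12,.065,.08),("lamp",(.5665,-.2525),9.3,.06,.065),("heat",(.5645,.0071),9.7,.06,.065)):
    for s in(-1,1):
        a=np.radians(y);X=[h[0]+s*L*np.sin(.5)*np.cos(a),h[1]+s*L*np.sin(.5)*np.sin(a),hz+L*np.cos(.5)];print(n,"on" if s>0 else "off",proj("side",X),proj("top",X))
```

```text
ik [(np.float64(1.355355285124957), 0), (np.float64(1.7862373684648365), 1)]
down False
push False [ 0.5691 -0.2536  0.1049] [ 0.5695 -0.2535  0.105 ] [0.6765 0.1265 0.304 ]
t 12.625 [ 0.5095 -0.2627  0.2729]
15.925
side isolator_grip 0.59 [306.2 129.9]
side lamp_grip 0.57 [462.1 257.4]
side heater_grip 0.49 [347.6 188.7]
top isolator_grip 0.76 [196.  127.2]
top lamp_grip 0.59 [409.1 126.9]
top lamp_grip 0.57 [414.6 239.4]
iso off [[281.7349 126.2111]] [[191.9891 154.6028]]
iso on [[309.5637 119.8623]] [[198.3725 123.209 ]]
lamp off [[451.8057 263.0163]] [[419.1067 147.6429]]
lamp on [[468.1207 242.9008]] [[411.854  123.0323]]
heat off [[347.5089 186.8231]] [[308.1008 155.7587]]
heat on [[365.4257 173.7384]] [[301.8722 130.8988]]
```

View pics/c2.png

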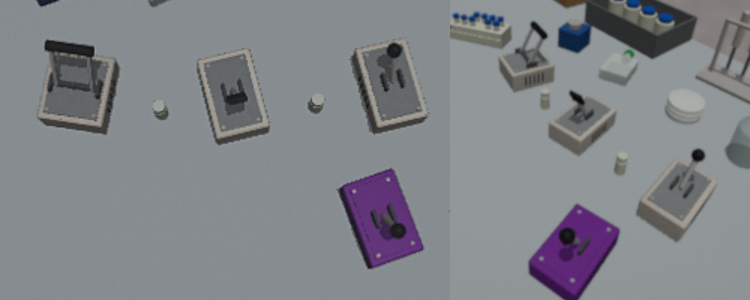

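Both levers sit at their predicted on pixels. The ball is at top (413,124) against a predicted (412,123), and at side (468,245) against (468,243). The crossbar is at top (197,121) against (198,123). The heater and purple levers are unchanged.

```bash
python3 -c "
from h import *
print(arm.current_ft_force());arm.hand_in()"
```

```text
[-0.9957  0.611  -0.2889]
the job is handed in; nothing more can be done
```

The microscope is powered up as asked: I threw the mains isolator on first, then the lamp supply, and handed the job in. I pushed each lever over from the robot's side with the fingers shut, and no force guard tripped. The arm was back at its start pose, clear of everything, at about 16 s of the 38 s allowed.

- **Levers:** in the last pictures the crossbar and the ball lie within about 2 px of where "on" should put them. The heater paddle is still at its "off" pixel, and the purple look-alike has not moved.
- **Disagreements:** the network's visible-part positions were about 4–16 px from the predicted "on" points (the farthest was the lamp in the side picture). That is because its masks cover part of the lever too. It also did not report the heater in the final top picture, so I confirmed that one from the picture and the side camera.

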